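# Hang the box grater on the slanted hanging arm

### The job

Hang the box grater on the counter stand: pass its handle over the stand's upward-slanting arm so that the grater hangs freely from the arm, upright below its handle, and wait until it has stopped swinging. Leave the canister and the mug standing where they are.

Things in the scene. Friction and masses are not known exactly. Their poses are not given: they have to be found in the camera images.
- grater_handle (a point): Loose steel box grater, 0.17-0.35 kg, upright: body 110 high, foot 66 x 90 (x, y), top 42 x 70, black arch handle on top. Point: centre of the handle's opening, 135 above the underside. x runs through the opening, y along the handle's width, z up. Opening 48 wide (y), 50 high (25 below to 25 above the point). Top bar 8 thick; legs 16 wide in x. Handle is 60 over its legs: grip across y. In mm.
- peg_tip (a point): Centre of the free end of the fixed stand's bare steel arm, 225 mm above the counter. Stand: wooden foot 150 mm across, post 12 mm thick and 165 high; from its top the straight arm, 12 mm thick, 120 long, slants up 30 degrees above level, roughly towards the robot. Nothing is above it. z: along the arm, outward and up; y: level, across the arm; x: square to both, upward.
- canister_mid (a point): Bystander, loose: round steel canister, 80 mm across, 75 high, with the same kind of black arch handle on its lid (133 high in all). Point: centre of the round body, 37.5 mm above its underside; z up, y along the handle's width.
- mug_mid (a point): Bystander, loose: white mug, 80 mm across, 90 high, ear on its +y side. Point: its centre, 45 mm above its underside; z up.
Mind the look-alikes: they are no part of the job. What is shaped like the part that bears grater_handle but green or turquoise is not meant.

How it is judged:
By the outcome, as a careful person would: the job done as asked, in the order asked, and still so for the second after the job is handed in, with the robot touching nothing.
It also fails if it takes over 48 s, if anything falls off the work surface, if the arm or the gripper's body presses on something with over 40 N, if the wrist force passes 120 N, or if a joint passes its speed limit or range.

### The arm

A 6-joint arm with a two-finger parallel gripper is mounted at the origin on the work surface. World frame = base frame: x ahead of the robot, y to its left, z up, the work surface at z = 0. Lengths are in m, angles in rad, forces in N, time in s.
With the tool pointing down it reaches from about 0.25 to 0.8 m from the base axis. Payload 8.5 kg.
Tool frame: the origin (TCP) lies at the very end of the fingers, on their centre line; the grasp point (between the pads) lies 19 mm behind it; z points along the fingers, y is the line along which they close (so a half turn about z gives the same grasp; the last joint's range is limited). The gripper opens to 85 mm and grips with 20 to 120 N. Pads are 22 mm wide; open, the fingers measure 114 mm over their backs; the gripper's body (76 mm by 85 mm) begins 54 mm behind the grasp point. The pads swing forward as they close: fully open they stand 13 mm farther back than shut.
Start: joints at [1.124, 0.238, -0.013, 1.319, 0, 1.571], TCP at [0.227, 0.473, 0.231] pointing down, gripper open.
Joint ranges: [-2.66, 2.66], [-1.03, 1.9], [-1.14, 1.46], [-1.82, 2.27], [-1.45, 1.34], [-3.14, 3.14]. Speed limits (rad/s): [2.22, 2.22, 2.79, 3.14, 3.14, 3.14].

### API

Orientations are given as [roll, pitch, yaw] about the fixed x, y, z axes, in that order (R = Rz(yaw) Ry(pitch) Rx(roll)).
In Python, from plant import get_obs, vision, close_job gives the robot as it stands.
- The arm moves only by the tool drive_tool, never from a script. Its argument "motion" is a list of rows, each a list of 7 numbers: the opening, from 0 (shut) to 1 (fully open), then the shift along the tool's x, y, z in m, then the turn, a rotation vector about the tool's x, y, z in rad. In form: [[fingers, tx, ty, tz, rx, ry, rz], ...]. A call has 1 to 5 rows; each row is the pose to reach, as a shift and turn from the pose commanded when the call began, along the tool's axes at that moment; what a row does not reach only later rows make up. A row lasts 1/10 s, in which the tool goes at most 50 mm and 8.59 degrees, less where a joint would pass 70% of its speed; a pose out of reach is approached as far as the arm can. A call with a gripper value outside its range is refused whole. The fingers move at their own pace and stop on an object; "newtons" is the grip in N (left out, the last holds). Time passes only in rows, so rows that repeat a pose let the fingers close. It gives the time, the measured TCP pose, the force, the opening and the grip force at its end, in the units of the state.
- get_obs(): the state, without advancing time (a new reading comes with each control period).
- vision.capture(name): name is "scene" or "side" or "wrist"; returns a dict with "image" (400x640x3 uint8, blue, green, red), "range_z" (400x640 float32, m along the optical axis (not along the pixel's ray), 0 where there is no reading), "intrinsics" (3x3 intrinsics, pixels), "extrinsics" (4x4, takes a point from camera to world coordinates); the wrist camera has in their place "T_tool_cam" (4x4, takes a point from camera to tool coordinates, whose origin is the TCP and whose axes are the flange's). Camera axes: x right, y down, z forward; pixel columns grow to the right and rows downward; lengths in m; the calibration is good to about 2 mm. The wrist camera is an equidistant fisheye: a pixel r from the principal point sees the ray r / f radians off the axis. A picture is of the moment at which its call begins: read the wrist's pose just before it.
- close_job(): hands the job in; it is judged then, once.
The state is a dict: "clock": time; "qpos": joint angles; "dq": joint speeds; "joint_efforts": joint torques, N m; "tcp_pos": TCP position; "tcp_rot": TCP orientation; "ft_force": force on the tool from outside, world axes, zero at the start; "wrist_torque": the same for the moment, N m; "gripper_width": opening from 0.0 (shut) to 1.0 (fully open); "grasp_force": force on a finger pad.
Only numpy, scipy, OpenCV 4.12 (cv2) and the standard library are available. Lean on these libraries where they do the work, as an engineer would, in place of code of your own. Each camera call takes 0.05 s, during which the arm holds its last target. There are 200 camera calls.

## Working session

There is one attempt and no reset: what is moved stays moved. The work goes in short steps, Python scripts to look and compute and a tool call to move; the robot and the scene stay as the last step left them, time stands still between calls to the robot, and variables do not carry over. Pictures are saved under pics/ and viewed, at most 10 in all, crops included, and the job is handed in when it is done.

Besides the shell and the picture viewer there is one more tool, called as name([rows], argument=value, ...), one row to a line, values as JSON. drive_tool: Moves the arm, as the interface text tells. Its arguments: {"type":"object","properties":{"motion":{"type":"array"},"newtons":{"type":"number"}},"required":["motion"]}

```bash
ls; mkdir -p pics
cat > h.py <<'E'
import numpy as np, cv2
from scipy.spatial.transform import Rotation as R
from plant import get_obs, vision, close_job
def cloud(c):
    K=c["intrinsics"];T=np.array(c["extrinsics"]);z=c["range_z"]
    v,u=np.mgrid[:z.shape[0],:z.shape[1]]
    p=np.stack([(u-K[0][2])/K[0][0]*z,(v-K[1][2])/K[1][1]*z,z],-1)
    w=p@T[:3,:3].T+T[:3,3]; w[z<=0]=np.nan
    return w
E
python3 - <<'E'
from h import *
print(get_obs())
for n in("scene","side"):
    c=vision.capture(n); cv2.imwrite(f"pics/{n}0.png",c["image"]); np.savez(f"{n}0.npz",**c)
    print(n,np.round(c["extrinsics"],3).tolist(),c["intrinsics"])
E
```

```text
pics
{'clock': 0.0, 'qpos': array([ 1.12400099e+00,  2.38761444e-01, -1.42368971e-02,  1.31921106e+00,
        1.28777255e-05,  1.57076244e+00]), 'dq': array([ 0.00143262, -0.00113933,  0.00161693,  0.00112424,  0.00050448,
        0.00090033]), 'joint_efforts': array([-2.42659567e-03, -5.38784266e+01,  3.46441984e+01,  1.81936822e-02,
       -2.27226055e-04, -1.28146837e-06]), 'tcp_pos': array([0.22665897, 0.47309379, 0.23069453]), 'tcp_rot': array([-3.14017958e+00, -1.29256031e-05,  2.69483119e+00]), 'ft_force': array([-0.14342221, -0.1018003 , -0.40130668]), 'wrist_torque': array([0.0186053 , 0.06020085, 0.03894834]), 'grasp_force': 0.0, 'gripper_width': 0.9960364434301595}
scene [[-0.749, 0.415, -0.516, 1.04], [0.662, 0.479, -0.576, 0.453], [0.008, -0.774, -0.634, 0.735], [0.0, 0.0, 0.0, 1.0]] [[451.32325539   0.         318.04378698]
 [  0.         451.32325539 203.95659243]
 [  0.           0.           1.        ]]
side [[0.673, -0.502, 0.543, 0.044], [-0.739, -0.46, 0.492, -0.534], [0.002, -0.732, -0.681, 0.796], [0.0, 0.0, 0.0, 1.0]] [[404.19375826   0.         318.47828079]
 [  0.         404.19375826 199.97649284]
 [  0.           0.           1.        ]]
```

```bash
ls pics
```

```text
scene0.png
side0.png
```

View pics/scene0.png

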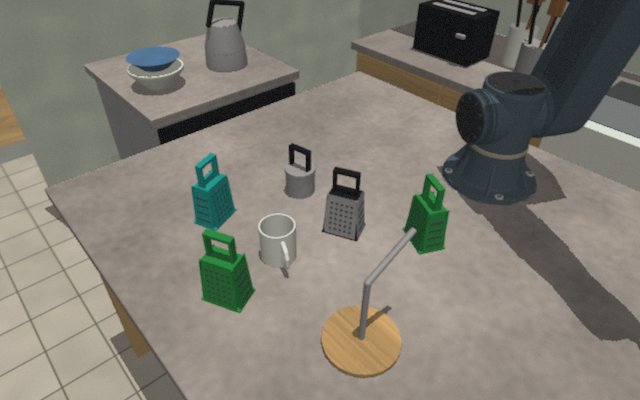

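View pics/side0.png

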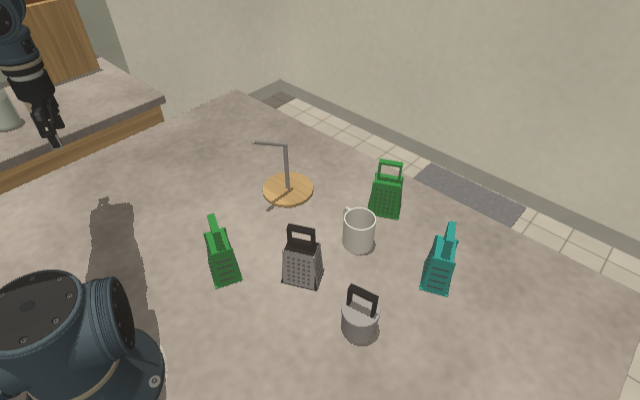

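Scene view: the grater candidates are steel with a black handle (345,205), green (227,272) and (428,215), turquoise (213,195), the canister with the same handle (300,172), and a grey pot in the background (226,40). The steel one at (345,205), side view (302,260), fits the description. The stand's arm runs from (366,285) to its tip at (413,232), and the mug is at (278,240).

Run:
```python
from h import *
roi={"scene":dict(handle=(328,165,364,200),body=(320,190,368,240),can=(284,145,318,198),mug=(256,212,300,268),arm=(362,226,418,290),foot=(318,300,405,376),g1=(405,175,450,255)),
"side":dict(handle=(284,222,320,250),body=(278,225,326,292),can=(338,285,382,346),mug=(340,204,380,256),arm=(250,138,292,190),foot=(260,170,316,208),g1=(202,212,244,290))}
out={}
for n in roi:
    c=dict(np.load(f"{n}0.npz")); w=cloud(c); im=c["image"].astype(int); mx=im.max(2); sat=mx-im.min(2)
    for k,(a,b,e,f) in roi[n].items():
        p=w[b:f,a:e].reshape(-1,3); m=mx[b:f,a:e].ravel(); s=sat[b:f,a:e].ravel()
        ok=(p[:,2]>0.012)
        if k=="handle": ok=(p[:,2]>.112)&(m<70)
        if k=="foot": ok=(p[:,2]>.006)&(p[:,2]<.03)
        if k=="arm": ok=(p[:,2]>.05)
        p=p[ok]; out[n,k]=p
        print(n,k,len(p),"min",p.min(0).round(3),"max",p.max(0).round(3),"mean",p.mean(0).round(3))
H=np.vstack([out[n,"handle"] for n in roi])
for n in roi:
    h=out[n,"handle"]; q=h[:,:2]-h[:,:2].mean(0); u,s,v=np.linalg.svd(q,full_matrices=False); t=q@v[0]
    print(n,"handle ext",np.ptp(t).round(4),"ang",np.degrees(np.arctan2(v[0][1],v[0][0])).round(1),"mid",(h[:,:2].mean(0)+v[0]*(t.max()+t.min())/2).round(4))
    hb=h[h[:,2]>.152]; print(" topbar",len(hb),hb.mean(0).round(4))
    for k in("can",):
        h=out[n,k]; h=h[h[:,2]>.09]; q=h[:,:2]-h[:,:2].mean(0); v=np.linalg.svd(q,full_matrices=False)[2]; print(k,"handle",h.mean(0).round(3),np.degrees(np.arctan2(v[0][1],v[0][0])))
    a=out[n,"arm"]; up=a[a[:,2]>.175]; o=up.mean(0); v=np.linalg.svd(up-o,full_matrices=False)[2][0]; v*=np.sign(v[2]); t=(up-o)@v
    print(n,"arm dir",v.round(3),"elev",np.degrees(np.arcsin(v[2])).round(1),"az",np.degrees(np.arctan2(v[1],v[0])).round(1),"tip",(o+v*t.max()).round(4),"start",(o+v*t.min()).round(4),"post",a[a[:,2]<.15].mean(0).round(4))
    print(" mug rim", *[np.round(f(out[n,"mug"][out[n,"mug"][:,2]>.085][:,:2],axis=0),3) for f in (np.min,np.max)])
c=cv2.imread("pics/scene0.png")[150:260,280:460]; d=cv2.imread("pics/side0.png")[130:300,240:400]
cv2.imwrite("pics/crop.png",np.hstack([cv2.resize(c,(450,275),interpolation=2),cv2.resize(d,(259,275),interpolation=2)]))
```

```text
scene handle 296 min [ 0.435 -0.135  0.112] max [ 0.484 -0.077  0.171] mean [ 0.458 -0.105  0.151]
scene body 1641 min [ 0.411 -0.135  0.012] max [ 0.498 -0.057  0.129] mean [ 0.468 -0.093  0.069]
scene can 1189 min [ 0.396 -0.329  0.012] max [ 0.477 -0.249  0.135] mean [ 0.447 -0.279  0.07 ]
scene mug 1692 min [ 0.588 -0.182  0.012] max [ 0.668 -0.067  0.093] mean [ 0.632 -0.131  0.059]
scene arm 579 min [0.366 0.037 0.051] max [0.655 0.15  0.23 ] mean [0.604 0.144 0.195]
scene foot 4274 min [0.573 0.066 0.006] max [0.724 0.216 0.029] mean [0.654 0.146 0.012]
scene g1 2232 min [ 0.097 -0.066  0.012] max [0.573 0.15  0.23 ] mean [0.362 0.057 0.093]
side handle 315 min [ 0.426 -0.141  0.112] max [ 0.472 -0.085  0.171] mean [ 0.451 -0.113  0.151]
side body 1956 min [ 0.409 -0.161  0.012] max [ 0.496 -0.074  0.171] mean [ 0.444 -0.121  0.087]
side can 1744 min [ 0.397 -0.334  0.012] max [ 0.471 -0.255  0.136] mean [ 0.425 -0.3    0.076]
side mug 1362 min [ 0.585 -0.182  0.012] max [ 0.746 -0.072  0.093] mean [ 0.631 -0.14   0.056]
side arm 304 min [0.543 0.131 0.051] max [0.654 0.147 0.
[... 159 characters left out ...]
ax [0.377 0.087 0.171] mean [0.328 0.021 0.09 ]
scene handle ext 0.061 ang 116.8 mid [ 0.4584 -0.106 ]
 topbar 176 [ 0.4576 -0.1052  0.1649]
can handle [ 0.438 -0.287  0.119] 103.04668621060028
scene arm dir [-0.868  0.025  0.495] elev 29.7 az 178.4 tip [0.5465 0.1453 0.2286] start [0.6454 0.1425 0.1722] post [0.3656 0.037  0.0514]
 mug rim [ 0.588 -0.182] [ 0.667 -0.098]
side handle ext 0.0626 ang -63.0 mid [ 0.4506 -0.1114]
 topbar 189 [ 0.4516 -0.1132  0.166 ]
can handle [ 0.435 -0.296  0.126] -77.41425348357896
side arm dir [-0.87   0.039  0.491] elev 29.4 az 177.5 tip [0.5451 0.139  0.2267] start [0.6395 0.1348 0.1735] post [0.646  0.1356 0.102 ]
 mug rim [ 0.586 -0.181] [ 0.666 -0.102]
```

View pics/crop.png

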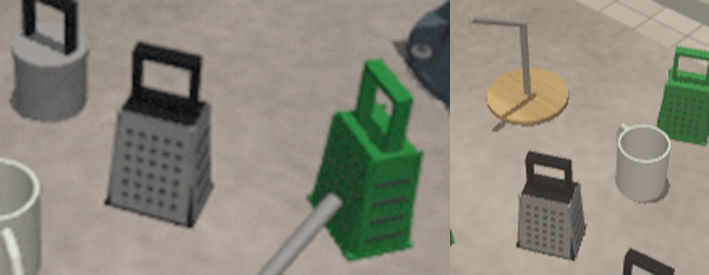

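Crop: the steel grater with the black arch handle, handle at about (165,75) in the left half, clearly differs from the green one at (370,160) and from the canister. Measured handle centre is (0.4545,-0.109), width axis at 117°, top at 0.171 and width 61 mm, which match the description. The arm tip is (0.546,0.142,0.227), pointing at about 178° and 29.5° up, which also fits.

drive_tool([
  [1, -0.457, -0.427, 0, 0, 0, -0.918],
  [1, -0.457, -0.427, 0, 0, 0, -0.918],
  [1, -0.457, -0.427, 0, 0, 0, -0.918],
  [1, -0.457, -0.427, 0, 0, 0, -0.918],
  [1, -0.457, -0.427, 0, 0, 0, -0.918],
], newtons=60)

```text
clock: 0.6
tcp_pos: [0.3104, 0.2611, 0.2313]
tcp_rot: [-3.141, -0.0, -2.904]
ft_force: [0.4, 0.3, -0.3]
gripper_width: 1.002
grasp_force: 0.0
```

```bash
cat >> h.py <<'E'
def to(x,y,z,yawdeg):
    o=get_obs(); r=R.from_euler("xyz",o["tcp_rot"]); g=R.from_euler("xyz",[np.pi,0,np.radians(yawdeg)])
    print("t",round(o["clock"],2),"tcp",o["tcp_pos"].round(4),"rpy",np.degrees(o["tcp_rot"]).round(1),"q",o["qpos"].round(2),"F",o["ft_force"].round(1),"w",round(o["gripper_width"],3),"gf",round(o["grasp_force"],1))
    print("move",r.inv().apply(np.array([x,y,z])-o["tcp_pos"]).round(4).tolist(),(r.inv()*g).as_rotvec().round(4).tolist())
E
python3 -c "
from h import *
to(.4545,-.109,.23,207)"
```

```text
t 0.6 tcp [0.3104 0.2611 0.2313] rpy [-180.    -0.  -166.4] q [ 0.7   0.03 -0.26  1.28 -0.    0.46] F [ 0.4  0.3 -0.3] w 1.002 gf 0.0
move [-0.0531, -0.3936, 0.0014] [-0.0003, -0.0003, -0.234]
```

drive_tool([
  [1, -0.053, -0.394, 0, 0, 0, -0.234],
  [1, -0.053, -0.394, 0, 0, 0, -0.234],
  [1, -0.053, -0.394, 0, 0, 0, -0.234],
  [1, -0.053, -0.394, 0, 0, 0, -0.234],
  [1, -0.053, -0.394, 0, 0, 0, -0.234],
])

```text
clock: 1.1
tcp_pos: [0.3955, 0.0396, 0.2315]
tcp_rot: [-3.142, 0.0, -2.676]
ft_force: [1.6, 0.9, 0.0]
gripper_width: 1.004
grasp_force: 0.0
```

```bash
python3 -c "
from h import *
to(.4545,-.109,.23,207)"
```

```text
t 1.1 tcp [0.3955 0.0396 0.2315] rpy [-180.     0.  -153.3] q [ 0.1   0.02 -0.27  1.28  0.   -0.37] F [1.6 0.9 0. ] w 1.004 gf 0.0
move [0.014, -0.1593, 0.0015] [-0.0001, 0.0002, -0.0054]
```

drive_tool([
  [1, 0.014, -0.145, 0, 0, 0, 0],
  [1, 0.014, -0.145, 0, 0, 0, 0],
  [1, 0.014, -0.145, 0, 0, 0, 0],
  [1, 0.014, -0.145, 0, 0, 0, 0],
  [1, 0.014, -0.145, 0, 0, 0, 0],
])

```text
clock: 1.6
tcp_pos: [0.4476, -0.0952, 0.2309]
tcp_rot: [3.141, -0.001, -2.679]
ft_force: [-0.5, 1.4, -0.6]
gripper_width: 1.002
grasp_force: 0.0
```

Run:
```python
from h import *
to(.4545,-.109,.12,207)
c=vision.capture("wrist"); cv2.imwrite("pics/w1.png",c["image"])
o=get_obs(); K=c["intrinsics"]; T=np.array(c["T_tool_cam"]); z=c["range_z"]; print(T.round(3).tolist(),K[0][0])
v,u=np.mgrid[:400,:640]; a=(u-K[0][2])/K[0][0]; b=(v-K[1][2])/K[1][1]; r=np.hypot(a,b)+1e-9
s=np.tan(r)/r; p=np.stack([a*s*z,b*s*z,z],-1)@T[:3,:3].T+T[:3,3]
p=p@R.from_euler("xyz",o["tcp_rot"]).as_matrix().T+o["tcp_pos"]
m=(z>0)&(r<1.3)&(p[...,2]>.155)&(p[...,2]<.18)&(c["image"].max(2)<80)&(np.hypot(p[...,0]-.4545,p[...,1]+.109)<.06)
q=p[m][:,:2]; print(len(q)); cc,(w,h),ang=cv2.minAreaRect(q.astype(np.float32)*1000); print("bar",cc,w,h,ang,"z",p[m][:,2].mean())
```

```text
t 1.6 tcp [ 0.4476 -0.0952  0.2309] rpy [ 1.799e+02 -1.000e-01 -1.535e+02] q [-0.21  0.12 -0.16  1.29  0.   -0.67] F [-0.5  1.4 -0.6] w 1.002 gf 0.0
move [-0.0001, -0.0156, 0.1109] [0.0011, -0.0012, -0.0085]
[[0.001, -0.964, -0.266, 0.067], [1.0, 0.0, 0.0, 0.0], [-0.0, -0.266, 0.964, -0.142], [0.0, 0.0, 0.0, 1.0]] 309.70691628693146
1945
bar (453.99029541015625, -107.97088623046875) 16.303470611572266 59.861934661865234 26.551959991455078 z 0.16739137518120534
```

View pics/w1.png

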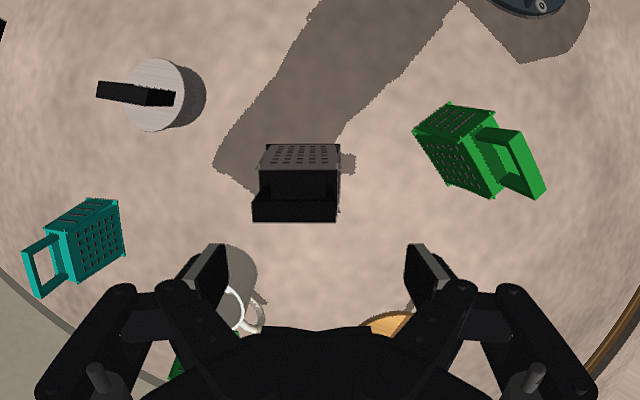

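The wrist view shows the black handle bar at (295,207), between the finger planes (205,275) and (430,275). Its rectangle measures 16 x 60 mm at (0.454,-0.108), 26.6°, agreeing with the two fixed cameras.

drive_tool([
  [1, 0, -0.0145, 0, 0, 0, 0],
  [1, 0, -0.0145, 0.03, 0, 0, 0],
  [1, 0, -0.0145, 0.06, 0, 0, 0],
  [1, 0, -0.0145, 0.09, 0, 0, 0],
  [1, 0, -0.0145, 0.11, 0, 0, 0],
])

```text
clock: 2.15
tcp_pos: [0.4538, -0.1063, 0.1199]
tcp_rot: [3.141, -0.001, -2.674]
ft_force: [-0.5, -0.3, 0.4]
gripper_width: 1.001
grasp_force: 0.0
```

```bash
python3 -c "
from h import *
to(.454,-.108,.12,206.6)"
```

```text
t 2.15 tcp [ 0.4538 -0.1063  0.1199] rpy [ 1.800e+02 -1.000e-01 -1.532e+02] q [-0.23  0.21 -0.35  1.01 -0.   -0.7 ] F [-0.5 -0.3  0.4] w 1.001 gf 0.0
move [0.0006, -0.0016, -0.0001] [0.0007, -0.0011, 0.0035]
```

drive_tool([
  [0, 0, -0.0015, 0, 0, 0, 0],
  [0, 0, -0.0015, 0, 0, 0, 0],
  [0, 0, -0.0015, 0, 0, 0, 0],
  [0, 0, -0.0015, 0, 0, 0, 0],
  [0, 0, -0.0015, 0, 0, 0, 0],
], newtons=60)

```text
clock: 2.65
tcp_pos: [0.4555, -0.1086, 0.1223]
tcp_rot: [-3.141, 0.001, -2.676]
ft_force: [0.1, 0.6, 0.9]
gripper_width: 0.689
grasp_force: 65.4
```

```bash
python3 -c "
from h import *
to(.454,-.108,.12,206.6)"
```

```text
t 2.65 tcp [ 0.4555 -0.1086  0.1223] rpy [-1.800e+02  1.000e-01 -1.533e+02] q [-0.23  0.21 -0.35  1.01  0.   -0.7 ] F [0.1 0.6 0.9] w 0.689 gf 65.4
move [0.0011, 0.0012, 0.0023] [-0.0008, 0.001, 0.0014]
```

drive_tool([
  [0, 0, 0, -0.02, 0, 0, 0],
  [0, 0, 0, -0.05, 0, 0, 0],
  [0, 0, 0, -0.09, 0, 0, 0],
  [0, 0, 0, -0.14, 0, 0, 0],
  [0, 0, 0, -0.18, 0, 0, 0],
])

```text
clock: 3.15
tcp_pos: [0.4549, -0.1086, 0.3044]
tcp_rot: [-3.14, 0.001, -2.676]
ft_force: [0.5, -0.3, -4.2]
gripper_width: 0.695
grasp_force: 66.5
```

Run:
```python
from h import *
to(.47,.144,.30,178)
for n in ("scene","side"):
    c=vision.capture(n); cv2.imwrite(f"pics/{n}1.png",c["image"])
```

```text
t 3.15 tcp [ 0.4549 -0.1086  0.3044] rpy [-1.799e+02  1.000e-01 -1.533e+02] q [-0.23  0.12  0.03  1.47 -0.   -0.7 ] F [ 0.5 -0.3 -4.2] w 0.695 gf 66.5
move [-0.1268, 0.219, 0.0043] [-0.0008, 0.0015, 0.5003]
```

drive_tool([
  [0, -0.012, 0.02, 0, 0, 0, 0.1],
  [0, -0.03, 0.052, 0, 0, 0, 0.2],
  [0, -0.053, 0.092, 0, 0, 0, 0.3],
  [0, -0.075, 0.13, 0, 0, 0, 0.4],
  [0, -0.095, 0.165, 0, 0, 0, 0.5],
])

```text
clock: 3.75
tcp_pos: [0.4654, 0.0832, 0.3006]
tcp_rot: [-3.141, -0.001, 3.103]
ft_force: [2.0, -0.2, -3.0]
gripper_width: 0.699
grasp_force: 66.7
```

drive_tool([
  [0, 0, 0.02, 0, 0, 0, 0],
  [0, 0, 0.04, 0, 0, 0, 0],
  [0, 0, 0.055, 0, 0, 0, 0],
  [0, 0, 0.063, 0, 0, 0, 0],
  [0, 0, 0.063, 0, 0, 0, 0],
])

```text
clock: 4.25
tcp_pos: [0.468, 0.1449, 0.301]
tcp_rot: [-3.141, -0.001, 3.108]
ft_force: [0.4, -0.7, -2.8]
gripper_width: 0.695
grasp_force: 66.9
```

Run:
```python
from h import *
to(.47,.144,.25,178)
S={}
for n in ("scene","side"):
    c=vision.capture(n); cv2.imwrite(f"pics/{n}2.png",c["image"])
    w=cloud(c); d=c["image"].max(2)<70
    x=get_obs()["tcp_pos"]; m=d&(abs(w[...,0]-x[0])<.05)&(abs(w[...,1]-x[1])<.05)&(w[...,2]<x[2]+.01)
    print(n,m.sum(),w[m].min(0).round(3),w[m].max(0).round(3))
a=cv2.imread("pics/scene2.png")[60:360,220:540];b=cv2.imread("pics/side2.png")[20:320,140:460]
cv2.imwrite("pics/both2.png",cv2.resize(np.hstack([a,b]),(800,375)))
```

```text
t 4.25 tcp [0.468  0.1449 0.301 ] rpy [-180.    -0.   178.1] q [ 0.3   0.16  0.07  1.48 -0.    0.33] F [ 0.4 -0.7 -2.8] w 0.695 gf 66.9
move [-0.002, -0.0008, 0.051] [-0.0003, -0.0006, 0.0013]
scene 974 [0.44  0.099 0.178] [0.501 0.191 0.311]
side 347 [0.432 0.097 0.18 ] [0.494 0.186 0.311]
```

View pics/both2.png

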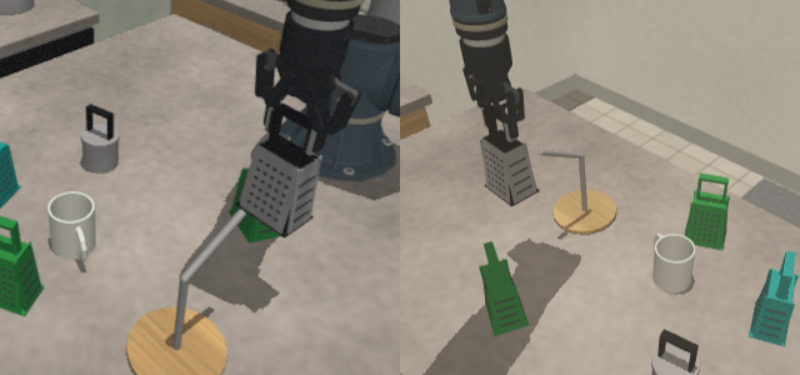

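Left: the grater is held near upright, handle at (290,140), arm tip at (243,212). Right: grater at (507,170), tip at (545,153). I'll check the pitch of the grater in the grip from its faces before threading.

```bash
cat >> h.py <<'E'
def tilt():
    x=get_obs()["tcp_pos"]
    for n,s in(("scene",1),("side",-1)):
        w=cloud(vision.capture(n)).reshape(-1,3); d=w-x
        m=(abs(d[:,1])<.028)&(d[:,2]<-.02)&(d[:,2]>-.105)&(s*d[:,0]>.012)&(s*d[:,0]<.05); p=w[m]
        if len(p)<60: print(n,len(p)); continue
        A=np.c_[p[:,2]-x[2]+.065,p[:,1]-x[1],np.ones(len(p))]; f=np.linalg.lstsq(A,p[:,0]-x[0],rcond=None)[0]
        print(n,len(p),"dx/dz deg",np.degrees(np.arctan(f[0])).round(1),"expect",-6.2*s,"dx/dy deg",np.degrees(np.arctan(f[1])).round(1),"x mid face",f[2].round(4),"expect",.027*s)
E
python3 -c "
from h import *
tilt()"
```

```text
scene 1224 dx/dz deg -6.3 expect -6.2 dx/dy deg 2.2 x mid face 0.0248 expect 0.027
side 421 dx/dz deg 6.2 expect 6.2 dx/dy deg 2.0 x mid face -0.0279 expect -0.027
```

drive_tool([
  [0, -0.002, -0.001, 0.02, 0, 0, 0],
  [0, -0.004, -0.001, 0.04, 0, 0, 0],
  [0, -0.004, -0.001, 0.05, 0, 0, 0],
  [0, -0.004, -0.001, 0.05, 0, 0, 0],
  [0, -0.004, -0.001, 0.05, 0, 0, 0],
])

```text
clock: 4.95
tcp_pos: [0.4722, 0.143, 0.2521]
tcp_rot: [3.142, 0.0, 3.107]
ft_force: [0.0, -0.4, -3.4]
gripper_width: 0.695
grasp_force: 66.8
```

Run:
```python
from h import *
to(.5905,.140,.182,178)
x=get_obs()["tcp_pos"]
for n in("scene","side"):
    c=vision.capture(n); w=cloud(c)
    m=(w[...,0]>.535)&(w[...,0]<.64)&(abs(w[...,1]-.142)<.03)&(w[...,2]>.165)&(w[...,2]<.24)
    p=w[m]; o=p.mean(0); v=np.linalg.svd(p-o,full_matrices=False)[2][0]; v*=np.sign(v[2]); t=(p-o)@v
    print(n,len(p),"tip",(o+v*t.max()).round(4),v.round(3))
    h=(c["image"].max(2)<70)&(abs(w[...,0]-x[0])<.04)&(abs(w[...,1]-x[1])<.045)&(w[...,2]<x[2]+.05)&(w[...,2]>x[2]-.004)
    print(" handle region",w[h].min(0).round(4),w[h].max(0).round(4))
    b=(abs(w[...,0]-x[0])<.05)&(abs(w[...,1]-x[1])<.06)&(w[...,2]<x[2]-.03)&(w[...,2]>.08); print(" body y",np.percentile(w[b],[1,99],axis=0).round(4).tolist())
```

```text
t 4.95 tcp [0.4722 0.143  0.2521] rpy [180.   0. 178.] q [ 0.29  0.18 -0.04  1.35 -0.    0.33] F [ 0.  -0.4 -3.4] w 0.695 gf 66.8
move [-0.1183, 0.0011, 0.0701] [0.0, 0.0003, -0.0001]
scene 470 tip [0.5462 0.1451 0.2288] [-0.866  0.022  0.5  ]
 handle region [0.4615 0.1002 0.2481] [0.4872 0.188  0.3016]
 body y [[0.4473, 0.1064, 0.1315], [0.504, 0.1885, 0.2212]]
side 152 tip [0.5457 0.139  0.2267] [-0.866  0.042  0.498]
 handle region [0.4581 0.0981 0.2481] [0.482  0.1824 0.3019]
 body y [[0.4379, 0.0966, 0.1324], [0.4969, 0.1797, 0.2213]]
```

drive_tool([
  [0, -0.012, 0, 0.007, 0, 0, 0],
  [0, -0.024, 0, 0.014, 0, 0, 0],
  [0, -0.036, 0, 0.021, 0, 0, 0],
  [0, -0.048, 0, 0.028, 0, 0, 0],
  [0, -0.06, 0, 0.035, 0, 0, 0],
])

```text
clock: 5.55
tcp_pos: [0.5332, 0.1411, 0.2154]
tcp_rot: [-3.141, -0.001, 3.107]
ft_force: [0.5, -0.5, -2.9]
gripper_width: 0.694
grasp_force: 67.0
```

drive_tool([
  [0, -0.01, 0, 0.006, 0, 0, 0],
  [0, -0.02, 0, 0.012, 0, 0, 0],
  [0, -0.03, 0, 0.017, 0, 0, 0],
  [0, -0.036, 0, 0.021, 0, 0, 0],
  [0, -0.036, 0, 0.021, 0, 0, 0],
])

```text
clock: 6.05
tcp_pos: [0.5685, 0.1399, 0.1947]
tcp_rot: [-3.141, -0.001, 3.107]
ft_force: [0.4, -0.3, -2.5]
gripper_width: 0.697
grasp_force: 66.9
```

Run:
```python
from h import *
to(.5905,.140,.182,178)
tilt()
a=vision.capture("scene")["image"][150:350,280:480];b=vision.capture("side")["image"][80:280,190:390]
cv2.imwrite("pics/both3.png",cv2.resize(np.hstack([a,b]),(800,400)))
```

```text
t 6.05 tcp [0.5685 0.1399 0.1947] rpy [-180.   -0.  178.] q [ 0.24  0.36  0.06  1.28 -0.    0.28] F [ 0.4 -0.3 -2.5] w 0.697 gf 66.9
move [-0.022, 0.0009, 0.0127] [-0.0003, -0.0008, 0.0002]
scene 830 dx/dz deg -6.2 expect -6.2 dx/dy deg 2.4 x mid face 0.0248 expect 0.027
side 363 dx/dz deg 6.2 expect 6.2 dx/dy deg 2.5 x mid face -0.0285 expect -0.027
```

View pics/both3.png

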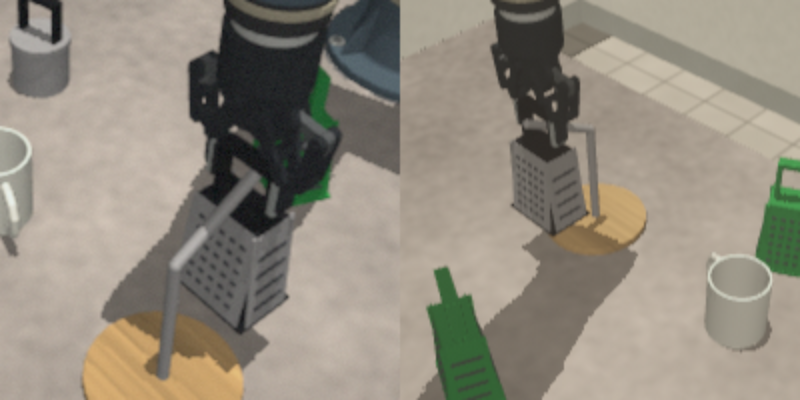

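The arm now passes through the handle opening: on the left it enters between the legs at (250,180), with no contact force and the pitch unchanged. I'll continue along the arm, then lower onto it.

drive_tool([
  [0, -0.01, 0, 0.006, 0, 0, 0],
  [0, -0.018, 0, 0.0105, 0, 0, 0],
  [0, -0.018, 0, 0.013, 0, 0, 0],
  [0, -0.018, 0, 0.0155, 0, 0, 0],
  [0, -0.018, 0, 0.0155, 0, 0, 0],
])

```text
clock: 6.75
tcp_pos: [0.5856, 0.1393, 0.1793]
tcp_rot: [-3.141, -0.001, 3.107]
ft_force: [-1.1, -0.4, -3.2]
gripper_width: 0.696
grasp_force: 66.9
```

drive_tool([
  [0, 0, 0, 0.001, 0, 0, 0],
  [0, 0, 0, 0.002, 0, 0, 0],
  [0, 0, 0, 0.002, 0, 0, 0],
])

```text
clock: 7.05
tcp_pos: [0.5859, 0.1394, 0.178]
tcp_rot: [-3.142, -0.0, 3.107]
ft_force: [-0.2, 0.9, -3.2]
gripper_width: 0.694
grasp_force: 66.9
```

drive_tool([
  [0, 0, 0, 0.001, 0, 0, 0],
  [0, 0, 0, 0.0015, 0, 0, 0],
  [0, 0, 0, 0.0015, 0, 0, 0],
])

```text
clock: 7.35
tcp_pos: [0.5859, 0.1394, 0.1764]
tcp_rot: [-3.141, -0.0, 3.107]
ft_force: [0.3, 0.9, -2.8]
gripper_width: 0.695
grasp_force: 66.9
```

drive_tool([
  [0, 0, 0, 0.001, 0, 0, 0],
  [0, 0, 0, 0.0015, 0, 0, 0],
  [0, 0, 0, 0.0015, 0, 0, 0],
])

```text
clock: 7.65
tcp_pos: [0.586, 0.1394, 0.1751]
tcp_rot: [-3.142, 0.0, 3.107]
ft_force: [0.1, 0.4, -1.8]
gripper_width: 0.694
grasp_force: 66.9
```

drive_tool([
  [0, 0, 0, 0.001, 0, 0, 0],
  [0, 0, 0, 0.001, 0, 0, 0],
])

```text
clock: 7.85
tcp_pos: [0.5864, 0.1394, 0.1745]
tcp_rot: [3.141, 0.001, 3.107]
ft_force: [-0.2, -0.0, 1.0]
gripper_width: 0.692
grasp_force: 67.6
```

drive_tool([
  [0, 0, 0, 0.001, 0, 0, 0],
  [0, 0, 0, 0.001, 0, 0, 0],
])

```text
clock: 8.05
tcp_pos: [0.5866, 0.1395, 0.174]
tcp_rot: [3.141, 0.002, 3.107]
ft_force: [-0.9, -0.5, 7.1]
gripper_width: 0.692
grasp_force: 68.2
```

Contact: the bar now rests on the arm. I'll ease up 1 mm and release gently.

drive_tool([
  [0, 0, 0, -0.001, 0, 0, 0],
  [0, 0, 0, -0.001, 0, 0, 0],
], newtons=20)

```text
clock: 8.25
tcp_pos: [0.5864, 0.1394, 0.1744]
tcp_rot: [3.141, 0.001, 3.107]
ft_force: [1.7, -0.0, 3.9]
gripper_width: 0.692
grasp_force: 67.4
```

drive_tool([
  [0.71, 0, 0, 0, 0, 0, 0],
  [0.73, 0, 0, 0, 0, 0, 0],
  [0.75, 0, 0, 0, 0, 0, 0],
  [0.77, 0, 0, 0, 0, 0, 0],
  [0.78, 0, 0, 0, 0, 0, 0],
])

```text
clock: 8.75
tcp_pos: [0.5859, 0.1394, 0.1738]
tcp_rot: [-3.141, -0.0, 3.107]
ft_force: [-0.1, -0.2, 0.3]
gripper_width: 0.778
grasp_force: 0.0
```

Run:
```python
from h import *
to(.586,.14,.25,178)
tilt()
```

```text
t 8.75 tcp [0.5859 0.1394 0.1738] rpy [-180.   -0.  178.] q [ 0.23  0.39  0.06  1.24 -0.    0.27] F [-0.1 -0.2  0.3] w 0.778 gf 0.0
move [-0.0001, 0.0006, -0.0762] [-0.0001, -0.0003, 0.0004]
scene 555 dx/dz deg 0.2 expect -6.2 dx/dy deg 2.3 x mid face 0.0133 expect 0.027
side 383 dx/dz deg 11.0 expect 6.2 dx/dy deg 3.1 x mid face -0.0369 expect -0.027
```

Released; it is swinging by about 5°. I'll open fully and let it settle.

drive_tool([
  [0.9, 0, 0, 0, 0, 0, 0],
  [1, 0, 0, 0, 0, 0, 0],
  [1, 0, 0, 0, 0, 0, 0],
  [1, 0, 0, 0, 0, 0, 0],
  [1, 0, 0, 0, 0, 0, 0],
])

```text
clock: 9.35
tcp_pos: [0.586, 0.1394, 0.174]
tcp_rot: [-3.142, 0.0, 3.107]
ft_force: [0.6, 0.4, 0.3]
gripper_width: 1.0
grasp_force: 0.0
```

drive_tool([
  [1, 0, 0, 0, 0, 0, 0],
  [1, 0, 0, 0, 0, 0, 0],
  [1, 0, 0, 0, 0, 0, 0],
  [1, 0, 0, 0, 0, 0, 0],
  [1, 0, 0, 0, 0, 0, 0],
])

```text
clock: 9.85
tcp_pos: [0.586, 0.1394, 0.174]
tcp_rot: [-3.142, -0.0, 3.107]
ft_force: [0.7, 0.7, -0.7]
gripper_width: 0.998
grasp_force: 0.0
```

Run:
```python
from h import *
to(.586,.14,.30,178)
for i in range(3): tilt()
a=vision.capture("scene")["image"][150:350,280:480];b=vision.capture("side")["image"][80:280,190:390]
cv2.imwrite("pics/both4.png",cv2.resize(np.hstack([a,b]),(800,400)))
```

```text
t 9.85 tcp [0.586  0.1394 0.174 ] rpy [-180.   -0.  178.] q [ 0.23  0.39  0.06  1.24 -0.    0.27] F [ 0.7  0.7 -0.7] w 0.998 gf 0.0
move [0.0, 0.0006, -0.126] [-0.0001, -0.0001, 0.0004]
scene 740 dx/dz deg -2.4 expect -6.2 dx/dy deg 3.1 x mid face 0.0178 expect 0.027
side 384 dx/dz deg 11.2 expect 6.2 dx/dy deg 2.6 x mid face -0.0375 expect -0.027
scene 670 dx/dz deg -0.1 expect -6.2 dx/dy deg 2.5 x mid face 0.0138 expect 0.027
side 389 dx/dz deg 12.8 expect 6.2 dx/dy deg 2.2 x mid face -0.0408 expect -0.027
scene 361 dx/dz deg 0.4 expect -6.2 dx/dy deg 1.5 x mid face 0.0126 expect 0.027
side 396 dx/dz deg 12.8 expect 6.2 dx/dy deg 2.2 x mid face -0.0409 expect -0.027
```

View pics/both4.png

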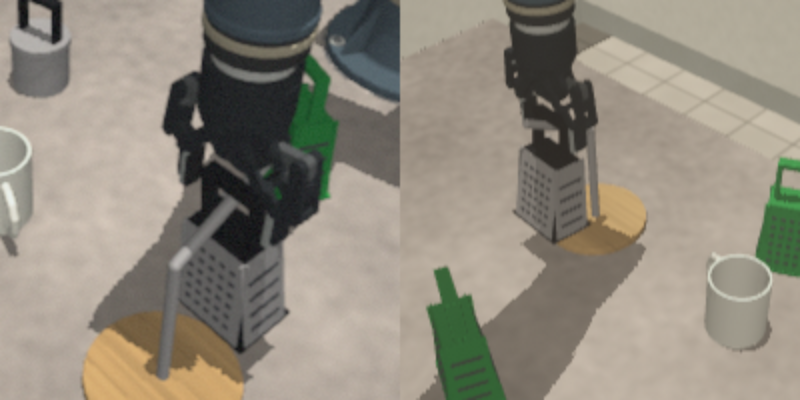

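It hangs from the arm with the fingers clear of both legs and still swings a few degrees. I'll withdraw straight up.

drive_tool([
  [1, 0, 0, -0.015, 0, 0, 0],
  [1, 0, 0, -0.035, 0, 0, 0],
  [1, 0, 0, -0.06, 0, 0, 0],
  [1, 0, 0, -0.1, 0, 0, 0],
  [1, 0, 0, -0.14, 0, 0, 0],
])

```text
clock: 10.75
tcp_pos: [0.5855, 0.1393, 0.3151]
tcp_rot: [-3.141, -0.001, 3.107]
ft_force: [0.9, -0.5, -1.0]
gripper_width: 1.0
grasp_force: 0.0
```

drive_tool([
  [1, 0.03, 0, -0.03, 0, 0, 0],
  [1, 0.06, 0, -0.05, 0, 0, 0],
  [1, 0.06, 0, -0.05, 0, 0, 0],
  [1, 0.06, 0, -0.05, 0, 0, 0],
  [1, 0.06, 0, -0.05, 0, 0, 0],
])

```text
clock: 11.25
tcp_pos: [0.5264, 0.1414, 0.363]
tcp_rot: [-3.141, -0.001, 3.107]
ft_force: [0.4, -0.3, -0.6]
gripper_width: 1.004
grasp_force: 0.0
```

drive_tool([
  [1, 0, 0, 0, 0, 0, 0],
  [1, 0, 0, 0, 0, 0, 0],
  [1, 0, 0, 0, 0, 0, 0],
  [1, 0, 0, 0, 0, 0, 0],
  [1, 0, 0, 0, 0, 0, 0],
])

```text
clock: 11.75
tcp_pos: [0.5261, 0.1414, 0.3638]
tcp_rot: [-3.141, -0.0, 3.107]
ft_force: [-1.1, -0.5, -0.2]
gripper_width: 1.002
grasp_force: 0.0
```

drive_tool([
  [1, 0, 0, 0, 0, 0, 0],
  [1, 0, 0, 0, 0, 0, 0],
  [1, 0, 0, 0, 0, 0, 0],
  [1, 0, 0, 0, 0, 0, 0],
  [1, 0, 0, 0, 0, 0, 0],
])

```text
clock: 12.25
tcp_pos: [0.526, 0.1414, 0.364]
tcp_rot: [-3.141, -0.0, 3.107]
ft_force: [-0.5, -0.3, 0.2]
gripper_width: 0.999
grasp_force: 0.0
```

```bash
sed -i 's/def tilt():/def tilt(x=None):/; s/^    x=get_obs()\["tcp_pos"\]$/    x=get_obs()["tcp_pos"] if x is None else np.array(x)/' h.py
python3 - <<'E'
from h import *
to(.586,.14,.30,178)
for i in range(5): tilt([.586,.14,.174])
E
```

```text
t 12.25 tcp [0.526  0.1414 0.364 ] rpy [-180.   -0.  178.] q [ 0.26  0.27  0.37  1.67 -0.    0.3 ] F [-0.5 -0.3  0.2] w 0.999 gf 0.0
move [-0.06, 0.0006, 0.064] [-0.0001, -0.0, 0.0004]
scene 750 dx/dz deg -1.8 expect -6.2 dx/dy deg 2.7 x mid face 0.0168 expect 0.027
side 386 dx/dz deg 10.5 expect 6.2 dx/dy deg 2.6 x mid face -0.0362 expect -0.027
scene 741 dx/dz deg -1.9 expect -6.2 dx/dy deg 3.1 x mid face 0.0168 expect 0.027
side 383 dx/dz deg 10.7 expect 6.2 dx/dy deg 2.8 x mid face -0.0362 expect -0.027
scene 741 dx/dz deg -1.8 expect -6.2 dx/dy deg 3.3 x mid face 0.0167 expect 0.027
side 368 dx/dz deg 10.6 expect 6.2 dx/dy deg 3.4 x mid face -0.0363 expect -0.027
scene 739 dx/dz deg -1.8 expect -6.2 dx/dy deg 3.5 x mid face 0.0167 expect 0.027
side 380 dx/dz deg 10.8 expect 6.2 dx/dy deg 3.6 x mid face -0.0362 expect -0.027
scene 741 dx/dz deg -1.9 expect -6.2 dx/dy deg 3.6 x mid face 0.0168 expect 0.027
side 376 dx/dz deg 10.5 expect 6.2 dx/dy deg 2.6 x mid face -0.0362 expect -0.027
```

drive_tool([
  [1, 0, 0, 0, 0, 0, 0],
  [1, 0, 0, 0, 0, 0, 0],
  [1, 0, 0, 0, 0, 0, 0],
  [1, 0, 0, 0, 0, 0, 0],
  [1, 0, 0, 0, 0, 0, 0],
])

```text
clock: 13.25
tcp_pos: [0.526, 0.1415, 0.364]
tcp_rot: [-3.142, -0.0, 3.107]
ft_force: [-0.1, -1.0, 0.2]
gripper_width: 0.999
grasp_force: 0.0
```

drive_tool([
  [1, 0, 0, 0, 0, 0, 0],
  [1, 0, 0, 0, 0, 0, 0],
  [1, 0, 0, 0, 0, 0, 0],
  [1, 0, 0, 0, 0, 0, 0],
  [1, 0, 0, 0, 0, 0, 0],
])

```text
clock: 13.75
tcp_pos: [0.526, 0.1415, 0.364]
tcp_rot: [-3.141, -0.0, 3.107]
ft_force: [-0.0, 0.3, -0.2]
gripper_width: 1.001
grasp_force: 0.0
```

drive_tool([
  [1, 0, 0, 0, 0, 0, 0],
  [1, 0, 0, 0, 0, 0, 0],
  [1, 0, 0, 0, 0, 0, 0],
  [1, 0, 0, 0, 0, 0, 0],
  [1, 0, 0, 0, 0, 0, 0],
])

```text
clock: 14.25
tcp_pos: [0.526, 0.1414, 0.364]
tcp_rot: [-3.142, -0.0, 3.107]
ft_force: [-0.4, -0.4, 0.6]
gripper_width: 1.003
grasp_force: 0.0
```

drive_tool([
  [1, 0, 0, 0, 0, 0, 0],
  [1, 0, 0, 0, 0, 0, 0],
  [1, 0, 0, 0, 0, 0, 0],
  [1, 0, 0, 0, 0, 0, 0],
  [1, 0, 0, 0, 0, 0, 0],
])

```text
clock: 14.75
tcp_pos: [0.526, 0.1414, 0.364]
tcp_rot: [-3.141, -0.0, 3.107]
ft_force: [0.4, -0.0, -0.1]
gripper_width: 0.997
grasp_force: 0.0
```

Run:
```python
from h import *
for i in range(4): tilt([.586,.14,.174])
a=vision.capture("scene")["image"];b=vision.capture("side")["image"]
old=cv2.imread("pics/scene0.png"); d=cv2.absdiff(a,old).max(2); print("can/mug change",d[145:195,284:318].mean(),d[212:268,258:300].mean())
cv2.imwrite("pics/end.png",cv2.resize(np.hstack([a[130:370,200:480],b[60:300,180:460]]),(800,343)))
```

```text
scene 748 dx/dz deg -1.9 expect -6.2 dx/dy deg 3.3 x mid face 0.0167 expect 0.027
side 374 dx/dz deg 10.7 expect 6.2 dx/dy deg 3.0 x mid face -0.0363 expect -0.027
scene 744 dx/dz deg -1.8 expect -6.2 dx/dy deg 3.1 x mid face 0.0167 expect 0.027
side 377 dx/dz deg 10.5 expect 6.2 dx/dy deg 2.6 x mid face -0.0362 expect -0.027
scene 746 dx/dz deg -1.7 expect -6.2 dx/dy deg 3.1 x mid face 0.0168 expect 0.027
side 381 dx/dz deg 10.5 expect 6.2 dx/dy deg 2.5 x mid face -0.0363 expect -0.027
scene 733 dx/dz deg -1.8 expect -6.2 dx/dy deg 3.0 x mid face 0.0167 expect 0.027
side 385 dx/dz deg 10.7 expect 6.2 dx/dy deg 2.6 x mid face -0.0361 expect -0.027
can/mug change 7.894117647058824 9.453656462585034
```

View pics/end.png

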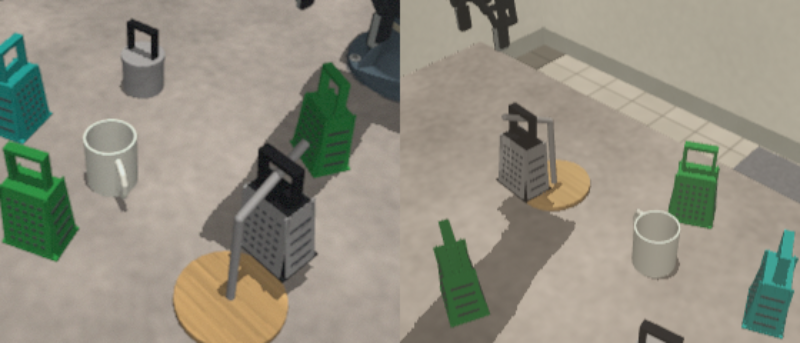

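The grater hangs on the arm (handle (280,165) left, (520,120) right), motionless and clear of the post. The mug and canister are where they were.

```bash
python3 -c "
from h import *
print(close_job())"
```

```text
the job is handed in; nothing more can be done
None
```

The steel grater hangs at rest from the stand's arm with a slight natural tilt of about 4.5°, clear of the post and the robot; the mug and canister were not touched, and the job was handed in at about 15 s of the 48 s limit.

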